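Ready the parts-counting scale

ROBOT

A 6-joint arm with a two-finger parallel gripper is mounted at the origin on the work surface. World frame = base frame: x ahead of the robot, y to its left, z up, the work surface at z = 0. Lengths are in m, angles in degrees, forces in N, time in s.
With the tool pointing down it reaches from about 0.4 to 0.825 m from the base axis. Payload 7 kg.
Tool frame: the origin (TCP) lies at the very end of the fingers, on their centre line; the grasp point (between the pads) lies 19 mm behind it (r.grip_depth is the distance from the TCP to the grasp point, in m); z points along the fingers, y is the line along which they close (so a half turn about z gives the same grasp; the last joint's range is limited). The gripper opens to 88 mm and grips with 3 to 60 N. Pads are 19 mm wide; open, the fingers measure 130 mm over their backs; the gripper's body (78 mm by 193 mm) begins 47 mm behind the grasp point.
Start: joints at [85.09, 20.546, 0.682, 0, -70.136, -16.507], TCP at [0.246, 0.628, 0.194] pointing down, gripper open.
Joint ranges: [-176.03, 176.03], [-82.01, 121.73], [-58.28, 71.71], [-173.87, 95.51], [-174.79, -0.11], [-173.66, 173.66]. Speed limits (degrees/s): [136.94, 136.94, 172.46, 180, 180, 180].

INTERFACE

Orientations are given as [roll, pitch, yaw] about the fixed x, y, z axes, in that order (R = Rz(yaw) Ry(pitch) Rx(roll)).
In Python, from plant import r gives the robot as it stands.
- The arm moves only by the tool play_rows, never from a script. Its argument "rows" is a list that holds one entry, the list of rows, each a list of 5 numbers: the closure, from 0 (fully open) to 1 (shut), then the shift along the tool's x, y, z each as a share of 0.5 m, from -1 to 1, then the turn about the tool's z as a share of 1.5 rad, from -1 to 1. A call has exactly 8 rows; each row is the pose to reach, as a shift and turn from the pose commanded when the call began, along the tool's axes at that moment; what a row does not reach only later rows make up. A row lasts 1/12 s, in which the tool goes at most 41.7 mm and 7.16 degrees, less where a joint would pass 70% of its speed; a pose out of reach is approached as far as the arm can. A call with a number of a shift or a turn outside -1 to 1 is refused whole. A call with a gripper value outside its range is refused whole. The fingers move at their own pace and stop on an object; "squeeze" is the grip in N (left out, the last holds). Time passes only in rows, so rows that repeat a pose let the fingers close, or fill a call up. It gives the time, the measured TCP pose, the force, the opening and the grip force at its end, in the units of the state.
- r.get_state(): the state, without advancing time (a new reading comes with each control period).
- r.capture(name): name is "scene" or "top"; returns the picture (420x560x3 uint8, red, green, blue); there is no depth.
- r.camera_info(name): a dict with "fovy" (degrees; the focal length in pixels is half the picture's height over the tangent of half this angle, whatever the lens; pixels are square), "cx", "cy" (the principal point, pixels), "pose" (4x4, takes a point from camera to world coordinates). Camera axes: x right, y down, z forward; pixel columns grow to the right and rows downward; lengths in m; the calibration is good to about 2 mm. A picture is of the moment at which its call begins. camera_info takes no time and is no camera call.
- r.close_job(): hands the job in; it is judged then, once.
The state is a dict: "time_s": time; "joints": joint angles; "qd": joint speeds; "joint_torque": joint torques, N m; "tcp_pos": TCP position; "eef_rot": TCP orientation; "contact_force": force on the tool from outside, world axes, zero at the start; "moment": the same for the moment, N m; "gripper_width": finger opening in m; "gripper_force": force on a finger pad.
Only numpy, scipy, OpenCV 4.12 (cv2) and the standard library are available. Lean on these libraries where they do the work, as an engineer would, in place of code of your own. Each camera call takes 0.05 s, during which the arm holds its last target. There are 200 camera calls.

TASK

Get the counting scale ready for a batch of bolts with the empty blue tray already on its pan: with a fingertip, lightly tap the green power key, then the blue pieces key, and last the orange tare key so that the tray is zeroed out. Let each key spring back before the next, do not press the two grey keys, and leave the pan, the tray and the things lying around the scale alone: nothing is to be picked up, leaned on or moved.

Things in the scene. Friction and masses are not known exactly. Their poses are not given: they have to be found in the camera images.
- scale: Grey bench counting scale, 330 mm deep (x), 300 wide (y), immovable; over 20 N is too hard a push. Origin: centre of its underside; x away from the operator (the robot's side, within 20 degrees), y to his left, z up. Dark front panel rises 15 degrees from 36 mm at x=-0.165 to 65 mm at x=-0.055. Keys at x=-0.135, 40 mm apart, tops 52 mm up; from his left: blue, grey, orange, grey, green.
- pan: Steel weighing pan of the scale, 210 mm (x) by 280 mm (y), 8 mm thick, fixed to the scale behind the panel; origin at the centre of its underside, 70 mm above the bench, so its top is 78 mm up; its front edge lies 90 mm behind the key row. Not to be touched.
- power_top (a point): Green power key, right-hand end of the row, 22 mm wide along the row, 20 mm deep, standing 8 mm out of the panel. Site: centre of its top face (moves with the key); z points straight out of the key, 15 degrees from vertical towards the operator; y along the row to his left
- pieces_top (a point): Blue pieces key (counting mode), left-hand end of the row, 22 mm wide along the row, 20 mm deep, standing 8 mm out of the panel. Site: centre of its top face (moves with the key); z points straight out of the key, 15 degrees from vertical towards the operator; y along the row to his left
- tare_top (a point): Orange tare key, middle of the row, 22 mm wide along the row, 20 mm deep, standing 8 mm out of the panel. Site: centre of its top face (moves with the key); z points straight out of the key, 15 degrees from vertical towards the operator; y along the row to his left
- key_power (a joint): Green power key. Key travel in m, 0 = up, 0.005 = bottomed; moves square to the panel. Spring: 1.5 N to start, 6.5 N at the bottom. It counts from 0.002 (3.5 N) held 0.1 s, and springs up when let go
- key_pieces (a joint): Blue pieces key. Key travel in m, 0 = up, 0.005 = bottomed; moves square to the panel. Spring: 1.5 N to start, 6.5 N at the bottom. It counts from 0.002 (3.5 N) held 0.1 s, and springs up when let go
- key_tare (a joint): Orange tare key. Key travel in m, 0 = up, 0.005 = bottomed; moves square to the panel. Spring: 1.5 N to start, 6.5 N at the bottom. It counts from 0.002 (3.5 N) held 0.1 s, and springs up when let go
- key_light (a joint): Grey key between the orange and green ones, same size and travel; not to be pressed
- key_printer (a joint): Grey key between the blue and orange ones, same size and travel; not to be pressed
- tray: Empty open blue plastic parts tray, 95 x 130 mm, 34 mm high, loose on the pan; origin at the centre of its underside. Leave alone
- jar: Glass screw-top hardware jar, 64 mm across, 85 mm high, loose on the bench beside the scale; origin at the centre of its underside. Leave alone
- pliers: Long-nose pliers with orange handles, about 175 mm long, 17 mm thick, lying across the bench in front of the scale; origin under the pivot. Leave alone
- hexkeys: Orange hex-key holder, 30 x 70 mm, with bent steel keys up to 68 mm high, loose on the bench beside the scale; origin at the centre of its underside. Leave alone

How it is judged (in metres and radians):
On the way, in this order (a step that is already met when the one before it is completed fails the run):
1. the green power key is tapped down with the fingers (value of joint key_power above 0.002 m and contact force between the fingers and scale above 0.5 N), for 0.08 s.
2. then the blue pieces key is tapped down with the fingers (value of joint key_pieces above 0.002 m and contact force between the fingers and scale above 0.5 N), for 0.08 s.
3. then the orange tare key is tapped down with the fingers (value of joint key_tare above 0.002 m and contact force between the fingers and scale above 0.5 N), for 0.08 s.
At the end, for the whole second after the job is handed in: All five keys are up again (within 1 mm), the tray lies flat and still on the pan, and the tray, jar, pliers and hex-key holder are within 8 mm of where they started (value of joint each of key_power, key_pieces, key_tare, key_light, key_printer below 0.001 m and distance of each of tray, jar, pliers, hexkeys from where it was at the start of the episode below 0.008 m and angle between tray's own z axis and vertical below 0.05 rad and linear speed of tray below 0.02 m/s); the robot touches nothing.
It fails at once if a grey key is pressed (2 mm or more) (value of joint any of key_light, key_printer above 0.002 m).
It fails at once if two keys are down at once (value of joint each of key_power, key_pieces above 0.002 m or value of joint each of key_power, key_tare above 0.002 m or value of joint each of key_pieces, key_tare above 0.002 m).
It fails at once if the scale or a key is pushed with more than 20 N (contact force between any of the fingers, the arm and scale above 20 N).
It fails at once if the robot pushes on the pan (contact force between any of the fingers, the arm and pan above 1 N).
It fails at once if the tray, jar, pliers or hex-key holder is shifted (more than 8 mm) or lifted, or the tray tipped (angle between tray's own z axis and vertical above 0.1 rad or distance of any of tray, jar, pliers, hexkeys from where it was at the start of the episode above 0.008 m).
It also fails if it takes over 43 s, if anything falls off the work surface, if the arm or the gripper's body presses on something with over 40 N, if the wrist force passes 120 N, or if a joint passes its speed limit or range.

## Working session

There is one attempt and no reset: what is moved stays moved. The work goes in short steps, Python scripts to look and compute and a tool call to move; the robot and the scene stay as the last step left them, time stands still between calls to the robot, and variables do not carry over. Pictures are saved under pics/ and viewed, at most 10 in all, crops included, and the job is handed in when it is done.

Besides the shell and the picture viewer there is one more tool, called after "Emit:" as a command line: name --argument value ..., lists and objects as JSON in quotes. play_rows: Moves the arm, as the interface text tells. Its arguments: {"type":"object","properties":{"rows":{"type":"array","items":{"type":"array","items":{"type":"array","items":{"type":"number"}}}},"squeeze":{"type":"number"}},"required":["rows"]}

```bash
mkdir -p pics && python3 - <<'E'
from plant import r
import cv2
for n in("scene","top"):
    im=r.capture(n); cv2.imwrite(f"pics/{n}0.png",im[:,:,::-1]); c=r.camera_info(n); print(n,c)
s=r.get_state(); print(s)
E
```

```text
scene {'fovy': 50.49156402847615, 'cx': 279.8517839380674, 'cy': 216.69163521300686, 'pose': array([[-7.22692886e-01,  5.26385818e-01, -4.47920712e-01,
         1.00506615e+00],
       [ 6.91169213e-01,  5.50079080e-01, -4.68719666e-01,
         4.85596801e-01],
       [-3.35571519e-04, -6.48329374e-01, -7.61359909e-01,
         8.09777005e-01],
       [ 0.00000000e+00,  0.00000000e+00,  0.00000000e+00,
         1.00000000e+00]])}
top {'fovy': 45.18334153039656, 'cx': 282.1700144488584, 'cy': 208.0293706647203, 'pose': array([[-0.02490914, -0.98051274,  0.19486996,  0.36629907],
       [-0.99951029,  0.02811998,  0.01372738,  0.03743712],
       [-0.01893961, -0.19443259, -0.98073302,  1.26144102],
       [ 0.        ,  0.        ,  0.        ,  1.        ]])}
{'time_s': 0.1, 'joints': array([ 8.50900985e+01,  2.05879306e+01,  6.41839322e-01, -1.68402352e-02,
       -7.01347242e+01, -1.65071694e+01]), 'qd': array([-0.03510534, -0.00112234,  0.12063682,  0.06716441, -0.06052785,
       -0.00415787]), 'joint_torque': array([-1.64552006e-03, -5.84163523e+01,  2.93745250e+01,  7.01547146e+00,
        1.01038290e-02, -4.75894490e-05]), 'tcp_pos': array([0.24633718, 0.62796216, 0.19333384]), 'eef_rot': array([ 1.79918017e+02, -7.78515801e-03, -2.14227990e+01]), 'contact_force': array([-0.34077992,  0.36902178,  0.23307855]), 'moment': array([-0.02221308, -0.03780061, -0.00054563]), 'gripper_force': 0.0, 'gripper_width': 0.08747601866171896}
```

View pics/top0.png

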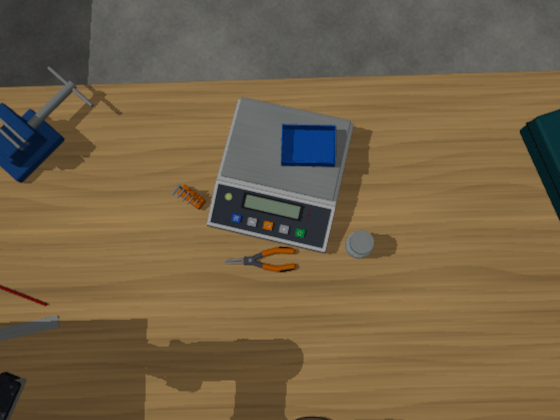

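View pics/scene0.png

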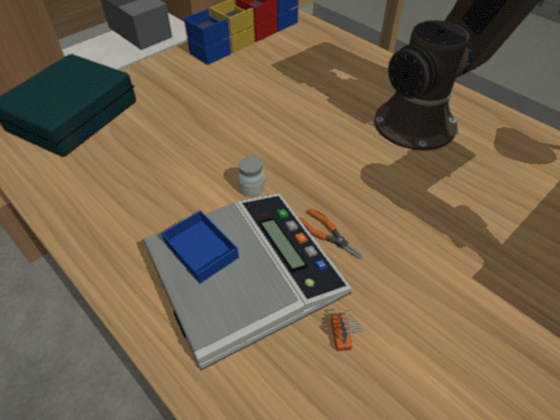

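The top view shows blue near (236,218), orange (268,226) and green (300,233). The scene view shows green (283,213), orange (301,238) and blue (321,265). The pliers lie in front, the jar is at the green end, and the hex keys are at the blue end.

```bash
cat > h.py <<'E'
import numpy as np, cv2
from plant import r
def ray(n,uv):
    c=r.camera_info(n); f=210/np.tan(np.radians(c["fovy"])/2); P=c["pose"]
    d=P[:3,:3]@np.array([(uv[0]-c["cx"])/f,(uv[1]-c["cy"])/f,1]); return P[:3,3],d/np.linalg.norm(d)
def atz(n,uv,z):
    o,d=ray(n,uv); return o+d*(z-o[2])/d[2]
E
python3 - <<'E'
from h import *
guess={"top":{"b":(236,218),"g1":(252,222),"o":(268,226),"g2":(284,229),"g":(300,233)},"scene":{"b":(321,265),"o":(301,238),"g":(283,213)}}
hue={"b":(105,130),"o":(5,20),"g":(50,85)}
R={}
for n in guess:
    im=cv2.imread(f"pics/{n}0.png"); h=cv2.cvtColor(im,cv2.COLOR_BGR2HSV)
    for k,(u,v) in guess[n].items():
        w=h[v-8:v+9,u-8:u+9].astype(int)
        m=((w[...,0]>=hue[k][0])&(w[...,0]<=hue[k][1])&(w[...,1]>120)&(w[...,2]>70)) if k in hue else ((w[...,1]<60)&(w[...,2]>100))
        ys,xs=np.nonzero(m); c=(u-8+xs.mean(),v-8+ys.mean()); R[n,k]=c
        print(n,k,np.round(c,1),m.sum(),np.round(atz(n,c,.051),4))
for k in "bog":
    A=0;b=0
    for n in guess:
        o,d=ray(n,R[n,k]); M=np.eye(3)-np.outer(d,d); A=A+M;b=b+M@o
    print(k,np.round(np.linalg.solve(A,b),4))
a=[atz("top",R["top",k],.051) for k in ("b","g1","o","g2","g")]
e=a[0]-a[4]; print(np.linalg.norm(e),np.degrees(np.arctan2(-e[0],e[1])))
# pliers/jar
for p in [(241,100),(350,121)]: print(atz("top",p,.078))
for p in [(226,262),(295,268),(293,248)]: print("pl",atz("top",p,.015))
print("jar",atz("top",(361,242),.085))
t=cv2.imread("pics/top0.png")[170:290,170:390]; cv2.imwrite("pics/c.png",cv2.resize(t,None,fx=3.6,fy=3.6,interpolation=cv2.INTER_CUBIC))
E
```

```text
top b [235.3 217.7] 71 [0.5861 0.1692 0.051 ]
top g1 [251.3 221.8] 70 [0.5749 0.1304 0.051 ]
top o [267.4 225.1] 84 [0.5655 0.0913 0.051 ]
top g2 [283.4 229.1] 68 [0.5547 0.0527 0.051 ]
top g [299.5 232.5] 72 [0.5452 0.0139 0.051 ]
scene b [320.9 264.7] 75 [0.5873 0.17   0.051 ]
scene o [300.8 237.6] 104 [0.567  0.0923 0.051 ]
scene g [282.7 213.1] 56 [0.5468 0.0153 0.051 ]
b [0.5864 0.1694 0.0494]
o [0.5659 0.0914 0.0491]
g [0.5455 0.0139 0.0488]
0.16067710098954385 -14.768033397404299
[0.87975106 0.15008188 0.078     ]
[ 0.81562612 -0.11888356  0.078     ]
pl [0.48202366 0.19704212 0.015     ]
pl [0.46276572 0.02708666 0.015     ]
pl [0.51224141 0.03056616 0.015     ]
jar [ 0.51380869 -0.12838162  0.085     ]
```

View pics/c.png

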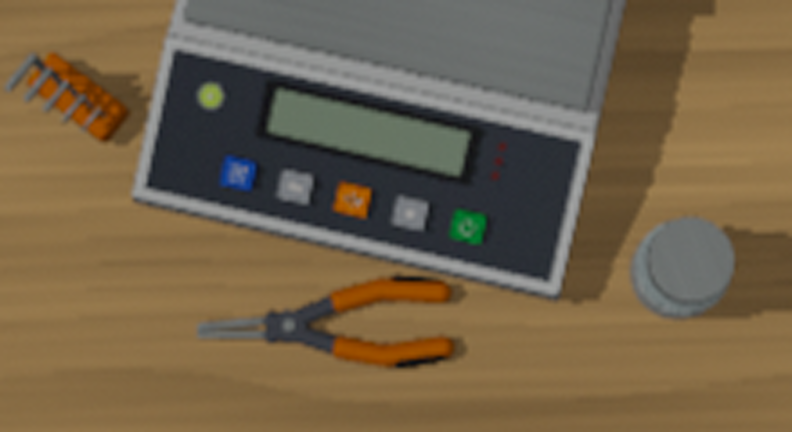

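Emit:
play_rows --rows '[[[1,0.03,0.03,0,0],[1,0.08,0.07,0,-0.02],[1,0.14,0.13,0,-0.05],[1,0.2,0.185,0,-0.077],[1,0.26,0.24,0,-0.077],[1,0.32,0.295,0,-0.077],[1,0.38,0.35,0,-0.077],[1,0.44,0.405,0,-0.077]]]' --squeeze 10

```text
time_s: 0.77
tcp_pos: [0.3776, 0.3574, 0.194]
eef_rot: [180.0, 0.0, -14.8]
contact_force: [0.9, 0.7, 0.0]
gripper_width: 0.0398
gripper_force: 0.0
```

```bash
cat >> h.py <<'E'
def go(x,y,z):
    s=r.get_state(); p=s["tcp_pos"]; a=np.radians(s["eef_rot"][2]); d=np.array([x,y,z])-p
    c=[d[0]*np.cos(a)+d[1]*np.sin(a), d[0]*np.sin(a)-d[1]*np.cos(a), -d[2]]
    print(s["time_s"],np.round(p,4),np.round(s["eef_rot"],2),"w",round(s["gripper_width"],4),"F",np.round(s["contact_force"],2),"share",np.round(np.array(c)/.5,4),"turn",round((s["eef_rot"][2]+14.77)/np.degrees(1.5),4))
E
python3 -c "
from h import *
go(.5428,.0147,.09)"
```

```text
0.7667 [0.3776 0.3574 0.194 ] [ 1.7999e+02  1.0000e-02 -1.4780e+01] w 0.0398 F [0.93 0.75 0.01] share [0.4943 0.5785 0.208 ] turn -0.0001
```

Emit:
play_rows --rows '[[[1,0.05,0.06,0,0],[1,0.1,0.12,0,0],[1,0.15,0.18,0.01,0],[1,0.2,0.24,0.03,0],[1,0.25,0.295,0.05,0],[1,0.3,0.35,0.07,0],[1,0.35,0.41,0.09,0],[1,0.39,0.46,0.1,0]]]'

```text
time_s: 1.43
tcp_pos: [0.507, 0.0849, 0.1428]
eef_rot: [179.9, 0.1, -14.8]
contact_force: [-0.6, 0.9, 0.6]
gripper_width: -0.0
gripper_force: 0.0
```

```bash
python3 -c "
from h import *
go(.5428,.0147,.075)"
```

```text
1.4333 [0.507  0.0849 0.1428] [ 1.7994e+02  8.0000e-02 -1.4830e+01] w -0.0 F [-0.59  0.88  0.61] share [0.1051 0.1173 0.1357] turn -0.0007
```

Emit:
play_rows --rows '[[[1,0.04,0.05,0.02,0],[1,0.08,0.09,0.05,0],[1,0.105,0.117,0.08,0],[1,0.105,0.117,0.11,0],[1,0.105,0.117,0.13,0],[1,0.105,0.117,0.135,0],[1,0.105,0.117,0.135,0],[1,0.105,0.117,0.135,0]]]'

```text
time_s: 2.1
tcp_pos: [0.5432, 0.018, 0.0772]
eef_rot: [-180.0, -0.0, -14.7]
contact_force: [-0.1, 0.2, -0.1]
gripper_width: 0.0003
gripper_force: 0.0
```

```bash
python3 - <<'E'
from h import *
go(.5428,.0147,.056)
a=[]
for n,(x0,y0) in {"top":(230,170),"scene":(220,150)}.items():
    im=r.capture(n)[:,:,::-1]; a.append(cv2.resize(im[y0:y0+130,x0:x0+130],(400,400),interpolation=cv2.INTER_CUBIC))
cv2.imwrite("pics/g1.png",np.hstack(a))
E
```

```text
2.1 [0.5432 0.018  0.0772] [-1.7999e+02 -3.0000e-02 -1.4730e+01] w 0.0003 F [-0.05  0.19 -0.13] share [0.001  0.0065 0.0425] turn 0.0005
```

View pics/g1.png

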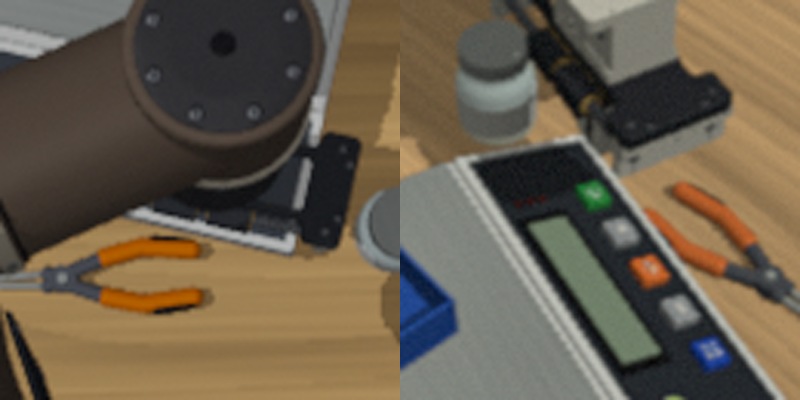

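```bash
python3 - <<'E'
from h import *
s=r.get_state();p=s["tcp_pos"];a=np.radians(s["eef_rot"][2]);ty=np.array([np.sin(a),-np.cos(a),0])
for n in("top","scene"):
    c=r.camera_info(n); f=210/np.tan(np.radians(c["fovy"])/2)
    for nm,q in {"tcp":p,"body+":p+ty*.0965+[0,0,.066],"body-":p-ty*.0965+[0,0,.066],"bodyc":p+[0,0,.066]}.items():
        k=c["pose"][:3,:3].T@(q-c["pose"][:3,3]); print(n,nm,np.round([f*k[0]/k[2]+c["cx"],f*k[1]/k[2]+c["cy"]],1))
im=r.capture("scene")[:,:,::-1]; cv2.imwrite("pics/g2.png",cv2.resize(im[60:300,180:480],(800,640)[:2] if 0 else (750,600),interpolation=cv2.INTER_CUBIC))
E
```

```text
top tcp [297.9 231.6]
top body+ [340.5 237. ]
top body- [256.5 217.6]
top bodyc [298.3 227.3]
scene tcp [284.7 205.2]
scene body+ [263.6 156.9]
scene body- [309.  214.7]
scene bodyc [285.  184.1]
```

View pics/g2.png

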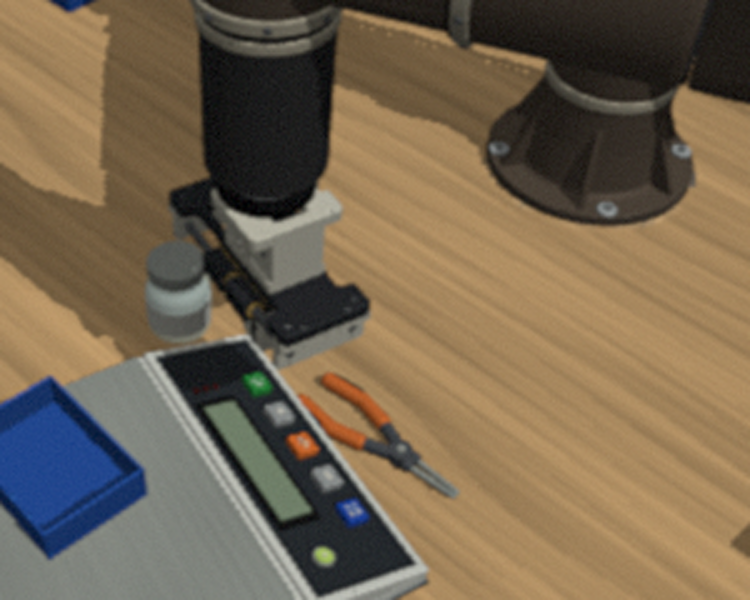

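```bash
python3 - <<'E'
from h import *
im=r.capture("scene")[:,:,::-1][150:225,235:335]; im=np.clip(im.astype(float)*1.8+20,0,255).astype(np.uint8)
cv2.imwrite("pics/g3.png",cv2.resize(im,(800,600),interpolation=cv2.INTER_CUBIC)); go(.5428,.0147,.056)
E
```

```text
2.3 [0.5434 0.018  0.0776] [-1.7995e+02 -8.0000e-02 -1.4750e+01] w 0.0002 F [ 0.19 -0.09 -0.35] share [0.0005 0.0067 0.0432] turn 0.0003
```

View pics/g3.png

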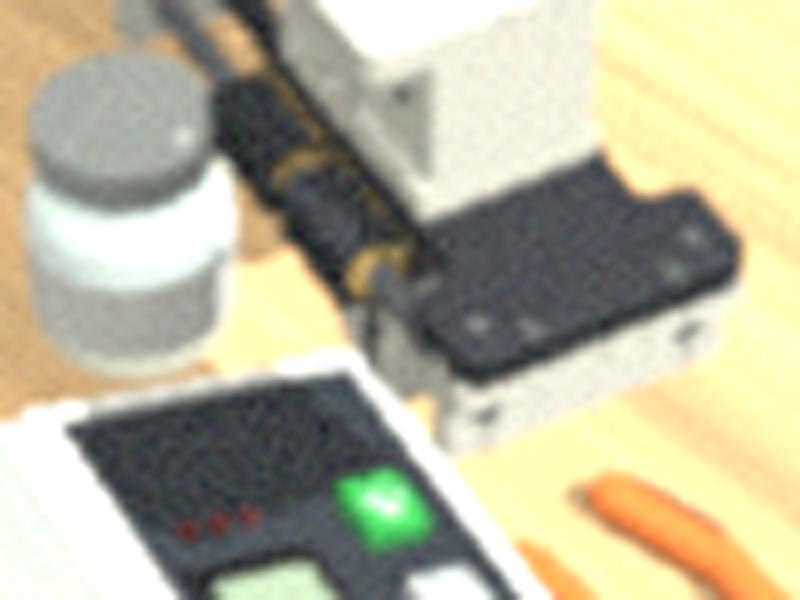

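```bash
python3 - <<'E'
from h import *
s=r.get_state();p=s["tcp_pos"];a=np.radians(s["eef_rot"][2]);ty=np.array([np.sin(a),-np.cos(a),0]);tx=np.array([np.cos(a),np.sin(a),0])
A=0;b=0
for n,uv in (("top",(347,215.5)),("scene",(248.8,136))):
    o,d=ray(n,uv); M=np.eye(3)-np.outer(d,d); A=A+M;b=b+M@o
q=np.linalg.solve(A,b)
for n,uv in (("top",(347,215.5)),("scene",(248.8,136))):
    o,d=ray(n,uv); print("miss",np.linalg.norm(np.cross(q-o,d)))
print(q,"rel",tx@(q-p),ty@(q-p),q[2]-p[2])
im=cv2.imread("pics/scene0.png")
for z in(.12,.143,.17,.2):
  for uv in((294,197.5),(327.5,180),(291,207),(324,191)): 
    k=atz("scene",uv,z)-p; print(z,uv,np.round([tx@k,ty@k],3))
im=r.capture("top")[:,:,::-1][175:295,230:390]; im=np.clip(im.astype(float)*2+20,0,255).astype(np.uint8)
cv2.imwrite("pics/g4.png",cv2.resize(im,(800,600),interpolation=cv2.INTER_CUBIC))
E
```

```text
miss 0.0014266192933540917
miss 0.0014266192933540072
[ 0.55277922 -0.08237746  0.21804278] rel 0.03461160636722223 0.09469890132002351 0.1404578498356301
0.12 (294, 197.5) [-0.009 -0.024]
0.12 (327.5, 180) [-0.099 -0.014]
0.12 (291, 207) [ 0.01  -0.044]
0.12 (324, 191) [-0.075 -0.038]
0.143 (294, 197.5) [ 0.002 -0.042]
0.143 (327.5, 180) [-0.085 -0.033]
0.143 (291, 207) [ 0.021 -0.061]
0.143 (324, 191) [-0.061 -0.056]
0.17 (294, 197.5) [ 0.016 -0.063]
0.17 (327.5, 180) [-0.068 -0.054]
0.17 (291, 207) [ 0.033 -0.082]
0.17 (324, 191) [-0.045 -0.077]
0.2 (294, 197.5) [ 0.03  -0.087]
0.2 (327.5, 180) [-0.05  -0.078]
0.2 (291, 207) [ 0.047 -0.105]
0.2 (324, 191) [-0.028 -0.1  ]
```

View pics/g4.png

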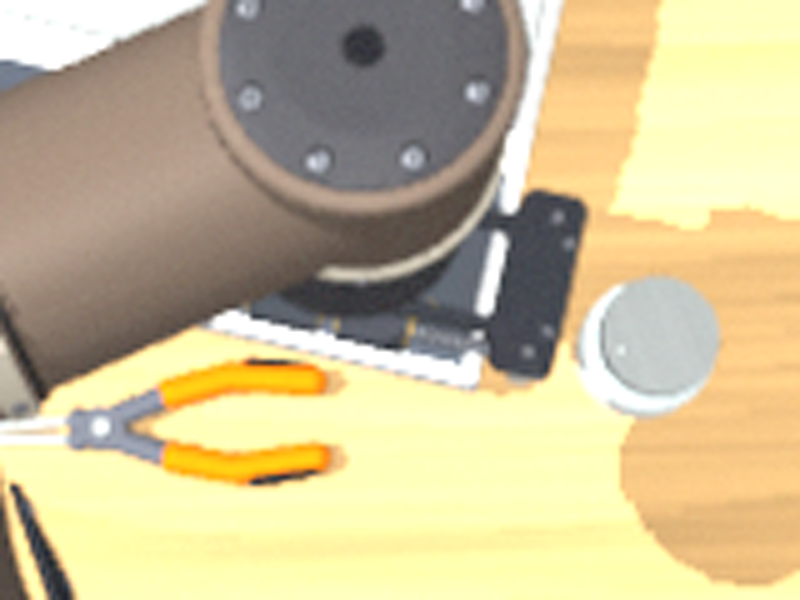

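The body sits where the reported TCP puts it. The fingertip is mostly hidden behind the body, so I'll lower it step by step and watch the force.

Emit:
play_rows --rows '[[[1,0.0005,0.0065,0.005,0],[1,0.0005,0.0065,0.012,0],[1,0.0005,0.0065,0.018,0],[1,0.0005,0.0065,0.024,0],[1,0.0005,0.0065,0.029,0],[1,0.0005,0.0065,0.034,0],[1,0.0005,0.0065,0.036,0],[1,0.0005,0.0065,0.036,0]]]'

```text
time_s: 3.02
tcp_pos: [0.5422, 0.0141, 0.0583]
eef_rot: [180.0, 0.0, -14.8]
contact_force: [0.4, 0.8, 0.0]
gripper_width: 0.0006
gripper_force: 0.0
```

```bash
python3 - <<'E'
from h import *
go(.5428,.0147,.052)
im=r.capture("scene")[:,:,::-1][150:225,235:335]; im=np.clip(im.astype(float)*1.8+20,0,255).astype(np.uint8)
cv2.imwrite("pics/g5.png",cv2.resize(im,(800,600),interpolation=cv2.INTER_CUBIC))
E
```

```text
3.0167 [0.5422 0.0141 0.0583] [ 1.7998e+02  3.0000e-02 -1.4800e+01] w 0.0006 F [0.39 0.77 0.  ] share [ 0.0009 -0.0015  0.0125] turn -0.0003
```

View pics/g5.png

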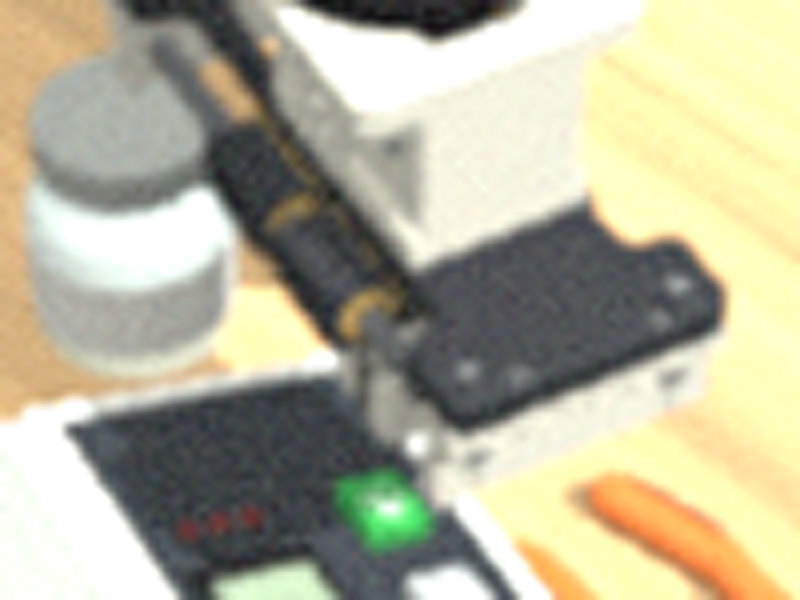

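Emit:
play_rows --rows '[[[1,0,0,0.001,0],[1,0,0,0.002,0],[1,0,0,0.003,0],[1,0,0,0.004,0],[1,0,0,0.006,0],[1,0,0,0.006,0],[1,0,0,0.006,0],[1,0,0,0.006,0]]]'

```text
time_s: 3.73
tcp_pos: [0.5424, 0.0142, 0.0557]
eef_rot: [180.0, -0.0, -14.8]
contact_force: [0.5, 0.6, -0.8]
gripper_width: 0.0004
gripper_force: 0.0
```

Emit:
play_rows --rows '[[[1,0,0,0.001,0],[1,0,0,0.002,0],[1,0,0,0.003,0],[1,0,0,0.004,0],[1,0,0,0.005,0],[1,0,0,0.005,0],[1,0,0,0.005,0],[1,0,0,0.005,0]]]'

```text
time_s: 4.4
tcp_pos: [0.5424, 0.0141, 0.0531]
eef_rot: [180.0, 0.0, -14.8]
contact_force: [0.1, 0.3, -0.0]
gripper_width: 0.0005
gripper_force: 0.0
```

Emit:
play_rows --rows '[[[1,0,0,0.001,0],[1,0,0,0.002,0],[1,0,0,0.003,0],[1,0,0,0.004,0],[1,0,0,0.004,0],[1,0,0,0.004,0],[1,0,0,0.004,0],[1,0,0,0.004,0]]]'

```text
time_s: 5.07
tcp_pos: [0.5424, 0.0141, 0.0512]
eef_rot: [180.0, -0.0, -14.8]
contact_force: [-0.0, 0.1, -0.4]
gripper_width: 0.0002
gripper_force: 0.0
```

```bash
python3 - <<'E'
from h import *
go(.5428,.0147,.052)
im=r.capture("scene")[:,:,::-1][150:225,235:335]; im=np.clip(im.astype(float)*1.8+20,0,255).astype(np.uint8)
cv2.imwrite("pics/g6.png",cv2.resize(im,(800,600),interpolation=cv2.INTER_CUBIC))
E
```

```text
5.0667 [0.5424 0.0141 0.0512] [180.   -0.  -14.8] w 0.0002 F [-0.03  0.05 -0.43] share [ 0.0005 -0.0013 -0.0017] turn -0.0003
```

View pics/g6.png

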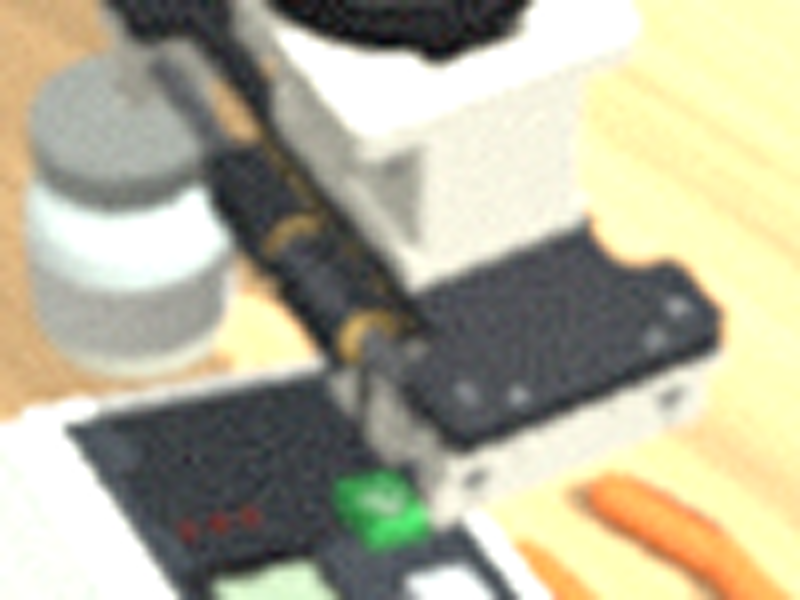

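Emit:
play_rows --rows '[[[1,0,0,0.001,0],[1,0,0,0.002,0],[1,0,0,0.003,0],[1,0,0,0.004,0],[1,0,0,0.005,0],[1,0,0,0.005,0],[1,0,0,0.005,0],[1,0,0,0.005,0]]]'

```text
time_s: 5.78
tcp_pos: [0.5424, 0.0142, 0.0486]
eef_rot: [180.0, 0.0, -14.8]
contact_force: [-0.3, 0.4, -0.3]
gripper_width: 0.0004
gripper_force: 0.0
```

Emit:
play_rows --rows '[[[1,0,0,0.001,0],[1,0,0,0.002,0],[1,0,0,0.003,0],[1,0,0,0.004,0],[1,0,0,0.005,0],[1,0,0,0.006,0],[1,0,0,0.006,0],[1,0,0,0.006,0]]]'

```text
time_s: 6.45
tcp_pos: [0.5423, 0.0141, 0.0456]
eef_rot: [180.0, 0.0, -14.8]
contact_force: [-0.1, 0.3, 0.7]
gripper_width: 0.0006
gripper_force: 0.0
```

```bash
python3 - <<'E'
from h import *
print(r.grip_depth,[a for a in dir(r) if a[0]!='_']); go(.5428,.0147,.05)
im=r.capture("scene")[:,:,::-1][150:225,235:335]; im=np.clip(im.astype(float)*1.8+20,0,255).astype(np.uint8)
im=cv2.resize(im,(800,600),interpolation=cv2.INTER_CUBIC)
s=r.get_state();p=s["tcp_pos"];a=np.radians(s["eef_rot"][2]);ty=np.array([np.sin(a),-np.cos(a),0]);tx=np.array([np.cos(a),np.sin(a),0])
c=r.camera_info("scene"); f=210/np.tan(np.radians(c["fovy"])/2)
for dz,col in((0,(0,0,255)),(.01,(0,255,255)),(.02,(255,0,255)),(.03,(255,0,0))):
    q=[]
    for sx,sy in((1,1),(1,-1),(-1,-1),(-1,1)):
        k=c["pose"][:3,:3].T@(p+tx*.0095*sx+ty*.021*sy+[0,0,dz]-c["pose"][:3,3]); q.append([(f*k[0]/k[2]+c["cx"]-235+.5)*8,(f*k[1]/k[2]+c["cy"]-150+.5)*8])
    cv2.polylines(im,[np.int32(q)],True,col,1)
cv2.imwrite("pics/g7.png",im)
E
```

```text
0.0188 ['Unreachable', 'camera_info', 'capture', 'close_job', 'get_state', 'grip_depth']
6.45 [0.5423 0.0141 0.0456] [180.    0.  -14.8] w 0.0006 F [-0.1   0.28  0.66] share [ 0.0006 -0.0013 -0.0087] turn -0.0003
```

View pics/g7.png

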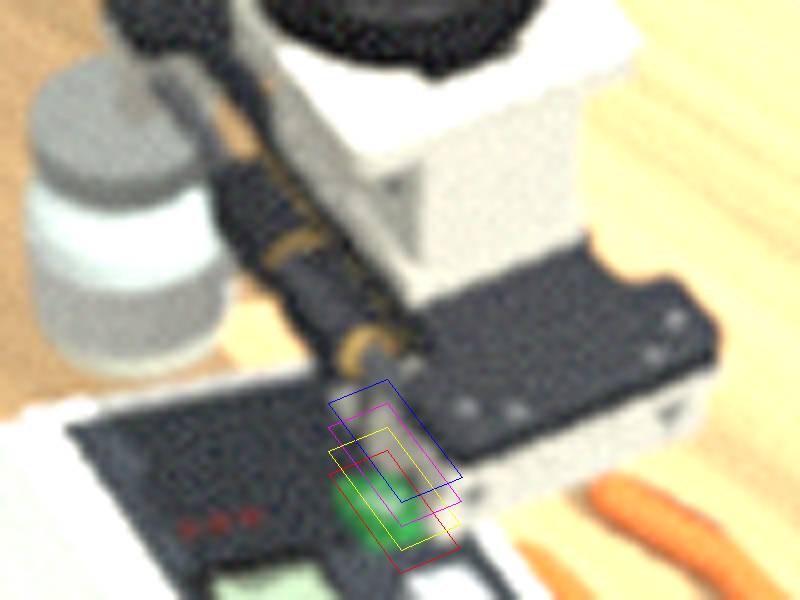

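The closed fingertips appear about 10 mm above the reported TCP, so I'll keep lowering in small guarded steps.

Emit:
play_rows --rows '[[[1,0,0,0.001,0],[1,0,0,0.002,0],[1,0,0,0.003,0],[1,0,0,0.004,0],[1,0,0,0.005,0],[1,0,0,0.006,0],[1,0,0,0.006,0],[1,0,0,0.006,0]]]'

```text
time_s: 7.17
tcp_pos: [0.5424, 0.0141, 0.0426]
eef_rot: [180.0, 0.0, -14.8]
contact_force: [-0.2, -0.3, 0.1]
gripper_width: 0.0001
gripper_force: 0.0
```

Emit:
play_rows --rows '[[[1,0,0,0.001,0],[1,0,0,0.002,0],[1,0,0,0.003,0],[1,0,0,0.004,0],[1,0,0,0.005,0],[1,0,0,0.005,0],[1,0,0,0.005,0],[1,0,0,0.005,0]]]'

```text
time_s: 7.83
tcp_pos: [0.5424, 0.0142, 0.0402]
eef_rot: [180.0, 0.0, -14.8]
contact_force: [-0.8, 0.3, 0.4]
gripper_width: 0.0003
gripper_force: 0.0
```

```bash
python3 -c "
from h import *
s=r.get_state();print(s['contact_force'],s['moment'],s['tcp_pos'])"
```

```text
[-0.81843476  0.28082417  0.37458777] [-0.04450825  0.04175314  0.03319258] [0.54235454 0.01417143 0.04016143]
```

Emit:
play_rows --rows '[[[1,0,0,0.001,0],[1,0,0,0.002,0],[1,0,0,0.003,0],[1,0,0,0.004,0],[1,0,0,0.004,0],[1,0,0,0.004,0],[1,0,0,0.004,0],[1,0,0,0.004,0]]]'

```text
time_s: 8.5
tcp_pos: [0.5424, 0.0142, 0.0382]
eef_rot: [-180.0, -0.0, -14.8]
contact_force: [-0.8, -0.7, 0.5]
gripper_width: 0.0002
gripper_force: 0.0
```

Emit:
play_rows --rows '[[[1,0,0,0.001,0],[1,0,0,0.002,0],[1,0,0,0.003,0],[1,0,0,0.004,0],[1,0,0,0.004,0],[1,0,0,0.004,0],[1,0,0,0.004,0],[1,0,0,0.004,0]]]'

```text
time_s: 9.17
tcp_pos: [0.5424, 0.0142, 0.0362]
eef_rot: [-180.0, -0.0, -14.8]
contact_force: [0.1, -0.2, -0.3]
gripper_width: 0.0003
gripper_force: 0.0
```

```bash
python3 - <<'E'
from h import *
for nm,im in(("0",cv2.imread("pics/scene0.png")),("now",r.capture("scene")[:,:,::-1])):
    w=cv2.cvtColor(np.ascontiguousarray(im[200:225,268:298]),cv2.COLOR_BGR2HSV).astype(int)
    m=(w[...,0]>45)&(w[...,0]<90)&(w[...,1]>100)&(w[...,2]>40)
    print(nm,m.sum()); print("\n".join("".join(".#"[b] for b in q) for q in m))
    g=cv2.cvtColor(np.ascontiguousarray(im[188:225,268:298]),cv2.COLOR_BGR2GRAY)
    if nm=="now":
        for row in g: print(" ".join("%3d"%v for v in row))
E
```

```text
0 92Traceback (most recent call last):
  File "<stdin>", line 5, in <module>
  File "<stdin>", line 5, in <genexpr>
  File "<stdin>", line 5, in <genexpr>
TypeError: string indices must be integers, not 'numpy.bool'
```

```bash
python3 - <<'E'
from h import *
for nm,im in(("0",cv2.imread("pics/scene0.png")),("now",r.capture("scene")[:,:,::-1])):
    w=cv2.cvtColor(np.ascontiguousarray(im[200:225,268:298]),cv2.COLOR_BGR2HSV).astype(int)
    m=(w[...,0]>45)&(w[...,0]<90)&(w[...,1]>100)&(w[...,2]>40)
    print(nm,m.sum()); print("\n".join("".join(".#"[int(b)] for b in q) for q in m))
    if nm=="now":
        for row in cv2.cvtColor(np.ascontiguousarray(im[188:225,268:298]),cv2.COLOR_BGR2GRAY): print(" ".join("%3d"%v for v in row))
E
```

```text
0 92
..............................
..............................
..............................
..............................
..............................
..............................
..............................
..............................
..............##..............
..........########............
........###########...........
........############..........
.........###.....###..........
.........#####...####.........
..........#####.######........
..........###########.........
...........##########.........
............########..........
.............####.............
..............................
..............................
..............................
..............................
..............................
..............................
now 58
..............................
..............................
..............................
..............................
..............................
..............................
..............................
..............................
..............................
...........#..................
...
[... 4201 characters left out ...]
  21  16  22  29  24  27  23  27  27  26  25  35  37  36  45  70 105 119 118 100  80  57  70 123 165
 21  31  35  42  47  43  32  18  22  27  27  26  22  28  32  41  36  36  38  38  57  81  99  98  88  69  40  44  73 127
 54  63  71  70  72  69  48  25  15  22  28  33  37  39  43  39  37  43  64  72  81 101 121 122 119  98  68  42  44  79
 72  78  79  78  78  75  57  33  26  22  32  39  36  39  40  37  31  60 104 122 125 127 138 142 140 132 101  64  41  47
 78  78  75  74  76  80  81  73  53  27  32  38  41  37  38  40  39  60 102 129 140 139 144 161 165 154 132 102  60  36
 76  79  73  83  87 104 112 108  83  48  30  39  45  38  40  34  40  61  85 112 131 140 144 169 176 162 144 127  91  50
```

Emit:
play_rows --rows '[[[1,0,0,0.001,0],[1,0,0,0.002,0],[1,0,0,0.003,0],[1,0,0,0.004,0],[1,0,0,0.005,0],[1,0,0,0.006,0],[1,0,0,0.006,0],[1,0,0,0.006,0]]]'

```text
time_s: 9.93
tcp_pos: [0.5423, 0.0141, 0.0331]
eef_rot: [180.0, 0.0, -14.8]
contact_force: [0.1, -0.0, -0.9]
gripper_width: 0.0004
gripper_force: 0.0
```

```bash
cat > chk.py <<'E'
from h import *
s=r.get_state(); print(s["time_s"],np.round(s["tcp_pos"],4),np.round(s["contact_force"],2),np.round(s["moment"],3))
im=r.capture("scene")[:,:,::-1]
w=cv2.cvtColor(np.ascontiguousarray(im[200:225,268:298]),cv2.COLOR_BGR2HSV).astype(int)
m=(w[...,0]>45)&(w[...,0]<90)&(w[...,1]>100)&(w[...,2]>40); print(m.sum())
print("\n".join("".join(".#"[int(b)] for b in q) for q in m[7:20]))
E
python3 chk.py
```

```text
9.9333 [0.5423 0.0141 0.0331] [ 0.05 -0.01 -0.94] [-0.007  0.03  -0.01 ]
53
..............................
..............................
..........##..................
.........####.................
.........####.................
.........###..................
.........#####....#...........
.........######..##...........
..........#########...........
...........########...........
............#######...........
.............##...............
..............................
```

Emit:
play_rows --rows '[[[1,0,0,0.001,0],[1,0,0,0.002,0],[1,0,0,0.003,0],[1,0,0,0.004,0],[1,0,0,0.005,0],[1,0,0,0.006,0],[1,0,0,0.006,0],[1,0,0,0.006,0]]]'

```text
time_s: 10.65
tcp_pos: [0.5423, 0.0141, 0.0301]
eef_rot: [180.0, 0.0, -14.8]
contact_force: [0.3, -0.3, -0.5]
gripper_width: 0.0005
gripper_force: 0.0
```

```bash
python3 chk.py
```

```text
10.65 [0.5423 0.0141 0.0301] [ 0.29 -0.34 -0.5 ] [-0.015  0.047 -0.016]
50
..............................
..............................
..............................
.........###..................
.........####.................
.........###..................
.........#####................
..........#########...........
..........#########...........
...........########...........
............#######...........
.............##...............
..............................
```

Emit:
play_rows --rows '[[[1,0,0,0.001,0],[1,0,0,0.002,0],[1,0,0,0.003,0],[1,0,0,0.004,0],[1,0,0,0.005,0],[1,0,0,0.006,0],[1,0,0,0.006,0],[1,0,0,0.006,0]]]'

```text
time_s: 11.37
tcp_pos: [0.5423, 0.0141, 0.0271]
eef_rot: [180.0, 0.0, -14.8]
contact_force: [-0.3, -0.6, -0.2]
gripper_width: 0.0002
gripper_force: 0.0
```

```bash
python3 chk.py
```

```text
11.3667 [0.5423 0.0141 0.0271] [-0.31 -0.59 -0.2 ] [-0.001  0.024 -0.035]
43
..............................
..............................
..............................
.........###..................
.........###..................
.........###..................
.........####.................
.........######...............
..........#########...........
...........########...........
............#####.............
.............##...............
..............................
```

Emit:
play_rows --rows '[[[1,0,0,0.001,0],[1,0,0,0.002,0],[1,0,0,0.003,0],[1,0,0,0.004,0],[1,0,0,0.005,0],[1,0,0,0.006,0],[1,0,0,0.006,0],[1,0,0,0.006,0]]]'

```text
time_s: 12.08
tcp_pos: [0.5423, 0.0141, 0.0241]
eef_rot: [180.0, 0.0, -14.8]
contact_force: [-0.1, -0.2, 0.6]
gripper_width: 0.0006
gripper_force: 0.0
```

```bash
python3 chk.py; python3 - <<'E'
from h import *
a=cv2.imread("pics/scene0.png").astype(int); b=r.capture("scene")[:,:,::-1].astype(int)
# finger/robot mask = changed pixels around key, scene & top
m=np.abs(a-b).max(2)>35
for v in range(180,232): print(v,"".join(".#"[int(x)] for x in m[v,255:345]))
E
```

```text
12.0833 [0.5423 0.0141 0.0241] [-0.11 -0.21  0.64] [-0.009 -0.006 -0.031]
40
..............................
..............................
..............................
.........###..................
.........###..................
.........###..................
.........####.................
.........#####................
..........#####...#...........
...........########...........
............#######...........
..............#...............
..............................
180 ......##########################.########..##.............................................
181 ......##########################..######.#####..#.........................................
182 ......###########################.#########..##...........................................
183 .....############################..############...........................................
184 ....#############################...##########.##.##......................................
185 ..###############################....########...##........................................
186 #################################......#######
[... 3619 characters left out ...]
...................................
225 ...............#..##......................................................................
226 ...............#..##......................................................................
227 ................#.........................................................................
228 ..........................................................................................
229 ..........................................................................................
230 ..........................................................................................
231 ..........................................................................................
```

Emit:
play_rows --rows '[[[1,0,0,0.001,0],[1,0,0,0.002,0],[1,0,0,0.003,0],[1,0,0,0.004,0],[1,0,0,0.005,0],[1,0,0,0.006,0],[1,0,0,0.006,0],[1,0,0,0.006,0]]]'

```text
time_s: 12.85
tcp_pos: [0.5425, 0.0141, 0.0213]
eef_rot: [-180.0, -0.0, -14.8]
contact_force: [-0.0, -0.7, 1.9]
gripper_width: 0.0005
gripper_force: 0.9
```

```bash
python3 chk.py
```

```text
12.85 [0.5425 0.0141 0.0213] [-0.05 -0.74  1.87] [-0.164  0.015 -0.013]
29
..............................
..............................
..............................
.........#....................
.........###..................
.........###..................
.........####.................
..........###.................
...........###................
...........####...............
............###..##...........
.............###..............
..............................
```

Contact is confirmed: 1.9 N upward, and force on the pads. Now I'll press about 3.3 mm.

Emit:
play_rows --rows '[[[1,0,0,0.002,0],[1,0,0,0.004,0],[1,0,0,0.0055,0],[1,0,0,0.0066,0],[1,0,0,0.0066,0],[1,0,0,0.0066,0],[1,0,0,0.0066,0],[1,0,0,0.0066,0]]]'

```text
time_s: 13.57
tcp_pos: [0.543, 0.0142, 0.0182]
eef_rot: [-180.0, -0.1, -14.8]
contact_force: [1.4, -1.5, 6.1]
gripper_width: 0.0006
gripper_force: 2.3
```

```bash
python3 chk.py
```

```text
13.5667 [0.543  0.0142 0.0182] [ 1.41 -1.5   6.06] [-0.668 -0.505  0.01 ]
23
..............................
..............................
..............................
..............................
.........#....................
........####..................
.........###..................
.........####.................
..........###.................
...........###................
............###...............
.............##...............
..............................
```

Emit:
play_rows --rows '[[[1,0,0,-0.015,0],[1,0,0,-0.035,0],[1,0,-0.03,-0.05,0],[1,0,-0.1,-0.05,0],[1,0,-0.17,-0.05,0],[1,0,-0.24,-0.05,0],[1,0,-0.3,-0.05,0],[1,0,-0.32,-0.05,0]]]'

```text
time_s: 14.28
tcp_pos: [0.5845, 0.1732, 0.0436]
eef_rot: [-179.9, -0.1, -14.7]
contact_force: [0.8, 0.0, 0.4]
gripper_width: 0.0004
gripper_force: 0.0
```

```bash
python3 -c "
from h import *
go(.5831,.1702,.0222)
im=r.capture('scene')[:,:,::-1]
w=cv2.cvtColor(np.ascontiguousarray(im[200:225,268:298]),cv2.COLOR_BGR2HSV).astype(int)
m=(w[...,0]>45)&(w[...,0]<90)&(w[...,1]>100)&(w[...,2]>40); ys,xs=np.nonzero(m);print(m.sum(),xs.mean()+268,ys.mean()+200)
go(.5831,.1702,.0222)"
```

```text
14.2833 [0.5845 0.1732 0.0436] [-1.7993e+02 -7.0000e-02 -1.4650e+01] w 0.0004 F [0.77 0.03 0.44] share [-0.0011  0.0065  0.0428] turn 0.0014
67 281.32835820895525 213.3582089552239
14.3333 [0.5844 0.1732 0.0434] [-1.7995e+02 -5.0000e-02 -1.4620e+01] w 0.0004 F [0.87 0.48 0.08] share [-0.0009  0.0064  0.0423] turn 0.0017
```

Emit:
play_rows --rows '[[[1,-0.001,0.003,0.01,0.001],[1,-0.001,0.006,0.02,0.001],[1,-0.001,0.006,0.03,0.001],[1,-0.001,0.006,0.036,0.001],[1,-0.001,0.006,0.04,0.001],[1,-0.001,0.006,0.042,0.001],[1,-0.001,0.006,0.044,0.001],[1,-0.001,0.006,0.044,0.001]]]'

```text
time_s: 15.0
tcp_pos: [0.582, 0.1656, 0.0209]
eef_rot: [180.0, 0.0, -14.9]
contact_force: [-1.9, -0.4, 2.5]
gripper_width: 0.0006
gripper_force: 1.0
```

```bash
python3 -c "
from h import *
go(.5831,.1702,.0178)"
```

```text
15.0 [0.582  0.1656 0.0209] [179.98   0.   -14.91] w 0.0006 F [-1.94 -0.44  2.52] share [-0.0002 -0.0095  0.0062] turn -0.0016
```

Emit:
play_rows --rows '[[[1,0,0,-0.008,0],[1,0,0,-0.015,0],[1,0,-0.005,-0.015,0],[1,0,-0.0095,-0.015,0],[1,0,-0.0095,-0.01,0],[1,0,-0.0095,-0.004,0],[1,0,-0.0095,-0.001,0],[1,0,-0.0095,-0.001,0]]]'

```text
time_s: 15.67
tcp_pos: [0.5832, 0.1707, 0.0209]
eef_rot: [180.0, 0.0, -14.9]
contact_force: [-0.9, -0.2, 2.4]
gripper_width: 0.0004
gripper_force: 1.0
```

```bash
python3 -c "
from h import *
go(.5831,.1702,.0178)"
```

```text
15.6667 [0.5832 0.1707 0.0209] [ 1.7999e+02  1.0000e-02 -1.4870e+01] w 0.0004 F [-0.89 -0.21  2.38] share [0.0001 0.0011 0.0063] turn -0.0012
```

Centred on the blue key and just touching it, so I'll press about 3 mm.

Emit:
play_rows --rows '[[[1,0,0,0.002,0],[1,0,0,0.004,0],[1,0,0,0.0055,0],[1,0,0,0.0062,0],[1,0,0,0.0062,0],[1,0,0,0.0062,0],[1,0,0,0.0062,0],[1,0,0,0.0062,0]]]'

```text
time_s: 16.33
tcp_pos: [0.5836, 0.1707, 0.0185]
eef_rot: [-180.0, -0.0, -14.9]
contact_force: [1.5, -1.0, 5.6]
gripper_width: 0.0006
gripper_force: 2.1
```

Emit:
play_rows --rows '[[[1,0,0,-0.015,0],[1,0,0,-0.035,0],[1,0,0.02,-0.05,0],[1,0,0.07,-0.05,0],[1,0,0.12,-0.05,0],[1,0,0.15,-0.05,0],[1,0,0.16,-0.05,0],[1,0,0.16,-0.05,0]]]'

```text
time_s: 17.0
tcp_pos: [0.5622, 0.0921, 0.0438]
eef_rot: [-180.0, -0.0, -15.0]
contact_force: [0.0, 0.2, 0.0]
gripper_width: 0.0002
gripper_force: 0.0
```

Emit:
play_rows --rows '[[[1,0,0,0.005,0],[1,0,0,0.01,0],[1,0,0,0.015,0],[1,0,0,0.02,0],[1,0,0,0.025,0],[1,0,0,0.03,0],[1,0,0,0.03,0],[1,0,0,0.03,0]]]'

```text
time_s: 17.67
tcp_pos: [0.5625, 0.0934, 0.028]
eef_rot: [180.0, 0.0, -14.9]
contact_force: [-0.4, 0.4, -0.1]
gripper_width: 0.0007
gripper_force: 0.0
```

```bash
python3 -c "
from h import *
go(.563,.0922,.021)"
```

```text
17.6667 [0.5625 0.0934 0.028 ] [ 1.7998e+02  2.0000e-02 -1.4870e+01] w 0.0007 F [-0.44  0.41 -0.15] share [0.0015 0.0021 0.0139] turn -0.0012
```

Emit:
play_rows --rows '[[[1,0.001,0.002,0.002,0],[1,0.001,0.002,0.005,0],[1,0.001,0.002,0.008,0],[1,0.001,0.002,0.011,0],[1,0.001,0.002,0.014,0],[1,0.001,0.002,0.014,0],[1,0.001,0.002,0.014,0],[1,0.001,0.002,0.014,0]]]'

```text
time_s: 18.33
tcp_pos: [0.563, 0.0922, 0.0214]
eef_rot: [-180.0, -0.0, -14.9]
contact_force: [-0.4, -0.5, 1.1]
gripper_width: 0.001
gripper_force: 0.8
```

Emit:
play_rows --rows '[[[1,0,0,0.002,0],[1,0,0,0.004,0],[1,0,0,0.006,0],[1,0,0,0.007,0],[1,0,0,0.007,0],[1,0,0,0.007,0],[1,0,0,0.007,0],[1,0,0,0.007,0]]]'

```text
time_s: 19.0
tcp_pos: [0.5635, 0.0923, 0.0182]
eef_rot: [-180.0, -0.1, -14.9]
contact_force: [1.3, -1.7, 5.5]
gripper_width: 0.0002
gripper_force: 2.3
```

Emit:
play_rows --rows '[[[1,0,0,-0.015,0],[1,0,0,-0.04,0],[1,0,0,-0.08,0],[1,0,0,-0.12,0],[1,0,0,-0.16,0],[1,0,0,-0.2,0],[1,0,0,-0.22,0],[1,0,0,-0.22,0]]]'

```text
time_s: 19.67
tcp_pos: [0.5639, 0.0929, 0.1302]
eef_rot: [-179.9, -0.2, -14.9]
contact_force: [0.0, 0.5, -0.2]
gripper_width: 0.0008
gripper_force: 0.0
```

Emit:
play_rows --rows '[[[1,0,0,0,0],[1,0,0,0,0],[1,0,0,0,0],[1,0,0,0,0],[1,0,0,0,0],[1,0,0,0,0],[1,0,0,0,0],[1,0,0,0,0]]]'

```text
time_s: 20.33
tcp_pos: [0.5628, 0.0922, 0.1276]
eef_rot: [180.0, 0.0, -14.9]
contact_force: [0.1, 0.2, -0.1]
gripper_width: 0.0005
gripper_force: 0.0
```

```bash
python3 -c "
from h import *
go(.563,.0922,.13); print(r.close_job())"
```

```text
20.3333 [0.5628 0.0922 0.1276] [ 1.7999e+02  1.0000e-02 -1.4890e+01] w 0.0005 F [ 0.1   0.17 -0.08] share [ 0.0003 -0.     -0.0048] turn -0.0014
the job is handed in; nothing more can be done
None
```

I tapped the green, blue and orange keys in that order (peak readings about 5.5–6 N, roughly 3 mm of travel), then lifted the arm clear and handed the job in at 20.3 s; no verdict came back, and I inferred each press and release from force readings, not a final picture.

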